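Pack the building bars into their tray, lid it and fold the flap down

TASK

Put every wooden building bar away in the open tray, one to a lane and lengthwise, each pushed fully home so that its end touches the tall end stop and its long side touches the low rail on the left of its lane (as the robot sees it). With all the bars home, lower the holed lid over the two pins until it sits flush, then fold the hinged flap down flat onto the lid. Leave the other toys where they are.

Things in the scene. Friction and masses are not known exactly. Their poses are not given: they have to be found in the camera images.
- tray: Fixed dark wooden packing tray, 205 x 224 mm. Origin on the bench, x away from the robot along the lanes, y to the robot's left, z up (yaw within 0.15 rad). In mm from the origin: floor top z 12, floor begins at x -80, near end open; two near corner posts 18 x 16 at x -55, y 98 and -98, top z 46. A bar fully home has its centre at x 5, z 27 and y 75, 15 or -45.
- stop (a point): Middle of the near face of the tall end stop at the tray's far end, at its top edge (tray x 70, y 0, z 46 mm); the stop is 14 thick and 212 wide along y. Bars' ends go against this face.
- lane_left (a point): Point on the right-hand (bar side) face of the left lane's rail, on the tray floor at x 5, y 90 mm of the tray. The three lanes each have a low rail on their left (+y) side, 10 mm high (top z 22), from x -46 to 70; rail faces at y 90, 30 and -30, rails 16, 6 and 6 thick. A low curb bounds the right-hand lane at y -90.
- pin_near (a point): Tip of the near left steel pin, tray (-55, 98, 66) mm. The pins are 12 in diameter and 20 tall, the top 6 mm tapered, standing on z 46.
- pin_far (a point): Tip of the far right steel pin on the right end of the end stop, tray (77, -98, 66) mm; same size.
- bar1: Pale wooden building bar, square section, 130 x 30 x 30 mm; origin at its centre, x along its length. Three bars in all, identical and interchangeable; some starts have fewer (then None from the start). They start lying flat on the dark rubber mat.
- bar2: As bar1.
- bar3: As bar1.
- lid: Loose plywood lid, 320 g, board 174 (x) x 224 (y) x 12 mm. Origin at the middle, level with the bottoms of its skirts, z up. Skirts 10 thick, 168 long, 12 deep run below both x edges; the board spans z 12 to 24. Same turned half round. Flush on the tray its origin is at tray x 11, y 0, z 34, resting on end stop and near posts, its near skirt 6 mm clear of the near ends of bars that are home.
- lid_handle (a point): Middle of the lid's dark bar handle, 41 mm above the lid's origin; the handle stands on the board (z 24 to 58), 80 mm long along the lid's x, 22 wide.
- lid_hole0 (a point): Mouth (upper side) of a through hole 15 mm in diameter, at lid (-66, 98, 24) mm.
- lid_hole1 (a point): Mouth of the other hole, at lid (66, -98, 24) mm.
- flap (a joint): Angle of the hinged hold-down flap in rad: 0 lying flat over the far edge of the lid, about 1.57 upright; it starts near upright and stays where it is left (stiff hinge, about 0.06 N m).
- flap_hinge (a point): Middle of the flap's hinge line at the far side of the tray (63 mm above the bench; hinge line along the tray's y).
- flap_tip (a point): Middle of the free edge of the flap, 62 mm from the hinge; the pale flap is 100 wide (along the tray's y) and 8 thick, this point at mid-thickness. Shut, it points from the hinge to the robot.
- mat: Thin fixed dark rubber mat 270 x 190 x 2 mm under the bars at the start; origin at its centre.
- fire_truck: Bystander: red toy fire truck 60 x 170 x 80 mm; origin under its centre.
- piggy_bank: Bystander: blue ceramic piggy bank, about 95 mm across and 95 high; origin under its centre.
- toy_block: Bystander: yellow plastic block 64 x 32 x 28 mm; origin under its centre.

How it is judged:
By the outcome, as a careful person would: the job done as asked, in the order asked, and still so for the second after the job is handed in, with the robot touching nothing.
Of bar1, bar2, bar3 only 2 to 3 are there at a start; the rules pass over those that are not, and their reading is None.
At some moment in a run one of lid may be knocked a few centimetres aside while the robot is not near it.
Once in a run the grip may slacken for a moment while it holds something.
It also fails if it takes over 210 s, if anything falls off the work surface, if the arm or the gripper's body presses on something with over 40 N, if the wrist force passes 120 N, or if a joint passes its speed limit or range.

ROBOT

A 7-joint arm with a two-finger parallel gripper is mounted at the origin on the work surface. World frame = base frame: x ahead of the robot, y to its left, z up, the work surface at z = 0. Lengths are in m, angles in rad, forces in N, time in s.
With the tool pointing down it reaches from about 0.4 to 0.85 m from the base axis. Payload 10.4 kg.
Tool frame: the origin (TCP) lies midway between the tips of the shut fingers; the grasp point (between the pads) lies 19 mm behind it (arm.hold_point_z is the distance from the TCP to the grasp point, in m); z points along the fingers, y is the line along which they close (so a half turn about z gives the same grasp; the last joint's range is limited). The gripper opens to 87 mm and grips with 3 to 60 N. Pads are 19 mm wide; open, the fingers measure 117 mm over their backs; the gripper's body (75 mm by 190 mm) begins 51 mm behind the grasp point.
Start: joints at [-1.298, 0.332, -0.065, 1.46, 0.022, 1.35, -0.088], TCP at [0.182, 0.598, 0.223] pointing down, gripper open.
Joint ranges: [-2.6, 2.6], [-0.5, 2.12], [-1.47, 1.34], [0.16, 2.42], [-1.27, 4.41], [0.06, 2.06], [-2.6, 2.6]. Speed limits (rad/s): [2.22, 2.22, 2.79, 2.79, 3.14, 3.14, 3.14].

INTERFACE

Orientations are given as [roll, pitch, yaw] about the fixed x, y, z axes, in that order (R = Rz(yaw) Ry(pitch) Rx(roll)).
In Python, from station import arm, effector, imaging gives the robot as it stands. Calls block until the motion is done:
- arm.move_pose(position, orientation): joint-space move of the TCP to a pose.
- arm.servo_line(position, frame=None, speed=0.15): straight line of the TCP; frame=None keeps the orientation; speed is the mean speed in m/s.
- arm.move_joints(angles): joint-space move.
- effector.command_gripper(opening, grip_force=None): finger opening in m; grip_force is the grip in N (None keeps the last); returns when the fingers have stopped.
- arm.sleep(seconds).
- arm.inverse_kinematics(position, orientation): joint angles nearest the present ones, or None.
- imaging.get_image(name): name is "scene" or "top" or "wrist"; returns a dict with "image" (400x640x3 uint8, red, green, blue), "camera_matrix" (3x3 intrinsics, pixels), "distortion" ([k1, k2, p1, p2, k3] as OpenCV has them; the pictures are not rectified), "position" and "rotation" of the camera in the world. Camera axes: x right, y down, z forward; pixel columns grow to the right and rows downward; lengths in m; the calibration is good to about 2 mm. A picture is of the moment at which its call begins. There is no depth.
A pose or a line that the arm cannot do raises arm.IKError and nothing moves.
- arm.sign_off(): hands the job in; it is judged then, once.
Readings, each from a call of its own:
- arm.read_time(): time.
- arm.read_joints(): joint angles.
- arm.read_joint_velocities(): joint speeds.
- arm.read_effort(): joint torques, N m.
- arm.read_tool_pos(): TCP position.
- arm.read_orientation(): TCP orientation.
- arm.read_contact_force(): force on the tool from outside, world axes, zero at the start.
- arm.read_wrist_torque(): the same for the moment, N m.
- arm.read_finger_gap(): finger opening in m.
- arm.read_gripper_force(): force on a finger pad.
Only numpy, scipy, OpenCV 4.12 (cv2) and the standard library are available. Lean on these libraries where they do the work, as an engineer would, in place of code of your own. Each camera call takes 0.05 s, during which the arm holds its last target. There are 200 camera calls.

## Working session

There is one attempt and no reset: what is moved stays moved. The work goes in short steps, each a Python script; the robot and the scene stay as the last script left them, time stands still between calls to the robot, and variables do not carry over. Pictures are saved under pics/ and viewed, at most 14 in all, crops included, and the job is handed in when it is done.

```bash
ls; mkdir -p pics; python3 - <<'E'
from station import arm, effector, imaging
import cv2
for n in ("top","scene"):
    d=imaging.get_image(n); cv2.imwrite(f"pics/{n}0.png",d["image"][:,:,::-1])
    print(n,d["camera_matrix"].tolist(),d["distortion"],d["position"],d["rotation"])
print(arm.read_time(),arm.read_orientation(),arm.hold_point_z)
E
```

```text
pics
top [[409.63432930090505, 0.0, 321.1821295759265], [0.0, 409.63432930090505, 196.56437022126647], [0.0, 0.0, 1.0]] [-0.05967586  0.          0.          0.          0.        ] [ 0.29410408 -0.02194158  1.3101897 ] [-2.90249689e+00 -2.35996812e-03 -1.43903039e+00]
scene [[439.34465351278084, 0.0, 327.69550093213314], [0.0, 439.34465351278084, 194.8774497750925], [0.0, 0.0, 1.0]] [-0.11942119  0.          0.          0.          0.        ] [ 1.57832783 -0.26015095  0.82646738] [-2.18952285 -0.01127554  1.32495037]
0.1 [-3.14033197e+00  6.30218685e-05  2.84584301e+00] 0.0187
```

View pics/top0.png

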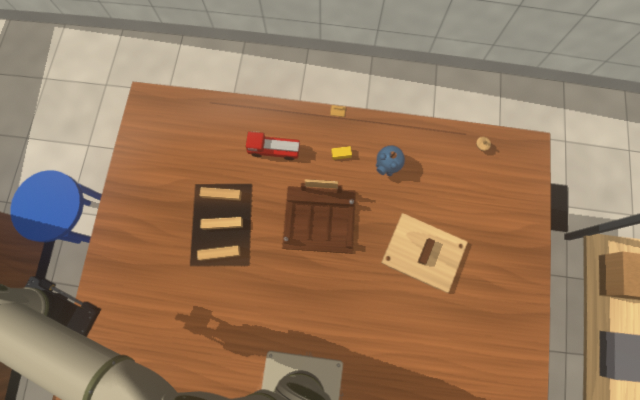

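View pics/scene0.png

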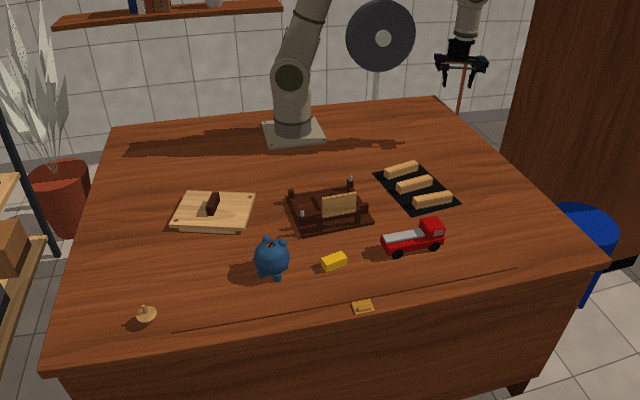

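The top view shows three bars on the mat at about (220,193), (221,223) and (218,253). The tray is near (320,220) with the flap upright at (322,184), and the lid is at (425,253) with its handle at (429,252). The scene view agrees.

```bash
cat > h.py <<'E'
from station import arm, effector, imaging
import cv2, numpy as np
from scipy.spatial.transform import Rotation as Ro
def grab(n,f=None):
    d=imaging.get_image(n)
    if f: cv2.imwrite(f"pics/{f}.png",d["image"][:,:,::-1])
    return d
def rot(d):
    return Ro.from_euler('xyz',d["rotation"]).as_matrix() if np.size(d["rotation"])==3 else np.array(d["rotation"])
def ray(d,uv):
    p=cv2.undistortPoints(np.array(uv,float).reshape(-1,1,2),d["camera_matrix"],np.array(d["distortion"])).reshape(-1,2)
    r=np.c_[p,np.ones(len(p))]@rot(d).T
    return np.array(d["position"]),r
def onz(d,uv,z):
    o,r=ray(d,uv); return o+r*((z-o[2])/r[:,2])[:,None]
def proj(d,P):
    R=rot(d); rv=cv2.Rodrigues(R.T)[0]; t=-R.T@np.array(d["position"])
    return cv2.projectPoints(np.array(P,float).reshape(-1,1,3),rv,t,d["camera_matrix"],np.array(d["distortion"]))[0].reshape(-1,2)
def blobs(d,lo,hi,amin=30,box=None):
    hsv=cv2.cvtColor(d["image"],cv2.COLOR_RGB2HSV); m=cv2.inRange(hsv,np.array(lo),np.array(hi))
    if box: k=np.zeros_like(m); k[box[1]:box[3],box[0]:box[2]]=1; m*=k
    m=cv2.morphologyEx(m,cv2.MORPH_OPEN,np.ones((3,3)))
    return [c for c in cv2.findContours(m,cv2.RETR_EXTERNAL,cv2.CHAIN_APPROX_NONE)[0] if cv2.contourArea(c)>amin]
def down(yaw): return [np.pi,0,yaw]
E
python3 - <<'E'
from h import *
d=grab("top"); np.set_printoptions(precision=4,suppress=True)
print("base",proj(d,[[0,0,0]]), rot(d))
hsv=cv2.cvtColor(d["image"],cv2.COLOR_RGB2HSV)
print(hsv[223,221],hsv[250,410],hsv[240,320],hsv[200,205],hsv[300,350],hsv[201,351],hsv[239,286])
for c in blobs(d,(10,60,120),(25,160,255),150,(190,150,480,300)):
    (u,v),s,a=cv2.minAreaRect(c); P=onz(d,cv2.boxPoints(cv2.minAreaRect(c)),.032 if u<300 else .03)
    print((u,v),s,P.mean(0),P[:,:2].tolist())
print("pins",onz(d,[[351,201],[286,239]],.066)); 
w=grab("wrist"); print("wrist",w["position"],w["rotation"],w["camera_matrix"][0], arm.read_tool_pos())
E
```

```text
base [[299.904  394.5543]] [[ 0.1314 -0.9631  0.2351]
 [-0.9913 -0.1282  0.0288]
 [ 0.0024 -0.2368 -0.9715]]
[ 18 126 226] [ 18 110 228] [ 11 162 107] [ 13 124  78] [ 13 162 153] [ 16  39 139] [ 13  53 120]
(217.7307891845703, 252.34617614746094) (10.791020393371582, 42.543914794921875) [0.3831 0.3126 0.032 ] [[0.38207253875314473, 0.38223952874966705], [0.416374904863211, 0.25343972252330677], [0.3840057297656859, 0.24341313233376993], [0.349903023754219, 0.3714614047027134]]
(237.05467224121094, 263.12249755859375) (49.77223587036133, 91.17894744873047) [0.36   0.2463 0.032 ] [[0.3179063416382999, 0.4027799467209484], [0.5131913375062018, 0.2007122306218087], [0.3984852357923673, 0.09077637261233963], [0.21026333314317558, 0.29087753873676975]]
(220.5027618408203, 222.552490234375) (10.091296195983887, 41.41636276245117) [0.4771 0.3216 0.032 ] [[0.4806298188983943, 0.3905129397020756], [0.5052342679133028, 0.2605020950524537], [0.47350621744808646, 0.25312370504373444], [0.4489960272673099, 0.3823751164029699]]
(219.56393432617188, 193.07337951660156) (41.04044723510742, 10.251511573791504) [0.5716 0.3429 0.032 ] [[0.5505483279561904, 0.4074988345513364], [0.5844012719681912, 0.4121182463846061], [0.5926347234140321, 0.2779562340796891], [0.558882525576377, 0.27417091525584625]]
(334.5, 224.5) (149.0, 289.0) [ 0.5287 -0.038   0.03  ] [[0.7044166276286701, 0.47000332637676756], [0.8324694504010179, -0.4862195518933707], [0.3467372498557632, -0.5070753741606026], [0.23121551833100829, 0.3714251248721291]]
pins [[ 0.5933 -0.0791  0.066 ]
 [ 0.4488  0.1039  0.066 ]]
wrist [0.1032 0.6204 0.3841] [2.8381 0.0013 1.2752] [360.0853   0.     318.8562] [0.1821 0.5977 0.2221]
```

```bash
python3 - <<'E'
from h import *
np.set_printoptions(precision=4,suppress=True)
effector.command_gripper(.06)
arm.move_pose([.40,.32,.33],down(np.pi)); print(arm.read_joints())
m=grab("wrist","wm")
for c in blobs(m,(10,60,110),(25,170,255),1500):
    r=cv2.minAreaRect(c); P=onz(m,cv2.boxPoints(r),.032); print(r,P.mean(0),P[:,:2].tolist())
arm.move_pose([.44,.01,.35],down(np.pi)); print(arm.read_joints())
d=grab("wrist","wt"); 
print(proj(d,[[.593,-.079,.066],[.4488,.1039,.066]]))
arm.move_pose([.36,-.28,.35],down(np.pi)); print(arm.read_joints(),arm.read_time())
l=grab("wrist","wl")
cv2.imwrite("pics/ml.png",cv2.cvtColor(np.vstack([cv2.resize(np.hstack([m["image"],l["image"]]),(800,250)),cv2.resize(d["image"],(800,500))[100:450]]),cv2.COLOR_RGB2BGR))
import pickle; pickle.dump((m,d,l),open("im.pkl","wb"))
E
```

```text
[-0.8577  0.043   0.0952  1.5791 -0.0044  1.5203  0.8098]
((421.58099365234375, 355.1524963378906), (395.1569519042969, 53.98153305053711), 0.335059255361557) [0.7068 0.4742 0.032 ] [[0.7567183237441064, 0.17072125028674615], [0.6576534466973777, 0.1783646831357152], [0.6575244643498093, 0.7627838864711195], [0.755207259301319, 0.7850633976541569]]
((319.5, 171.5), (343.0, 639.0), 90.0) [0.4535 0.3202 0.032 ] [[0.22573921226829868, -0.0367301365890611], [0.22468345090736247, 0.6763254150419671], [0.680841636715946, 0.7966778739850808], [0.6826671704574322, -0.15533971628900906]]
[-0.5806 -0.1544  0.3977  1.71    0.0597  1.5744  1.386 ]
[[253.8319 267.6553]
 [393.5305 164.7429]]
[-0.4188 -0.2119  0.8447  1.6945  0.1581  1.5888  1.9908] 4.8
```

View pics/wt.png

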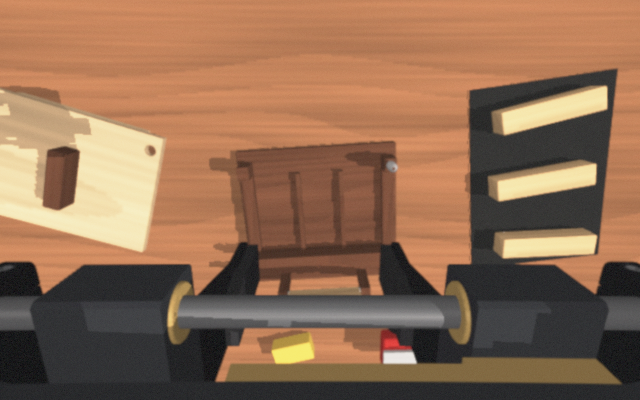

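View pics/ml.png

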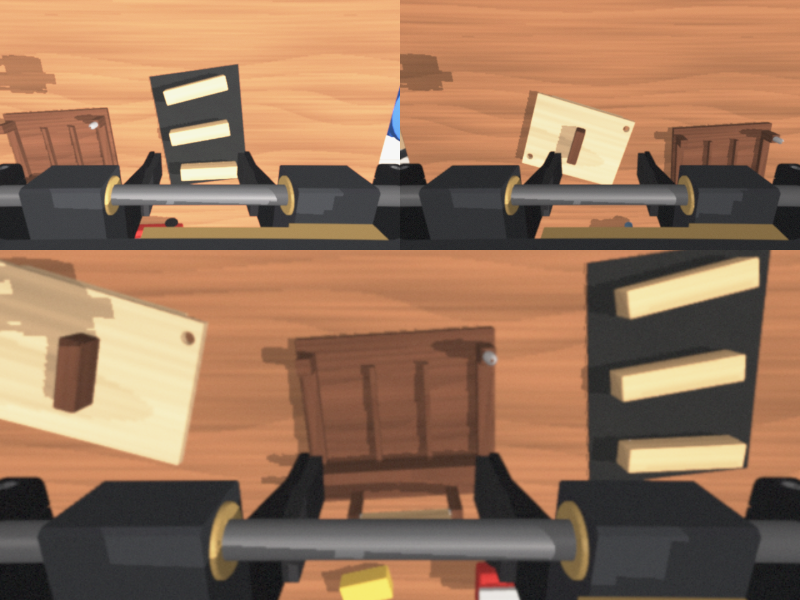

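The wrist view shows the tray at about (318,200), with the near-left pin at (390,165), the bars on the right and the lid on the left. The gripper hides everything below row 260, so I'll aim farther ahead and lower.

```bash
python3 - <<'E'
from h import *
import pickle
np.set_printoptions(precision=4,suppress=True)
m,d,l=pickle.load(open("im.pkl","rb"))
hsv=cv2.cvtColor(d["image"],cv2.COLOR_RGB2HSV)
print("bar",hsv[120,550],hsv[183,545],hsv[243,545],"side",hsv[193,545],"desk",hsv[60,300],hsv[200,440],"mat",hsv[150,500],"pin",hsv[166,390],hsv[164,393],"lid",hsv[200,120],"tray",hsv[200,320])
arm.move_pose([.58,.31,.26],down(np.pi)); b=grab("wrist")
arm.move_pose([.62,.01,.27],down(np.pi)); t=grab("wrist")
pickle.dump((b,t),open("im2.pkl","wb"))
im=np.vstack([b["image"][:280],t["image"][:280]]); cv2.imwrite("pics/bt.png",im[:,:,::-1])
hsv=cv2.cvtColor(b["image"],cv2.COLOR_RGB2HSV)
for c in blobs(b,(10,40,165),(30,135,255),800,(0,0,640,260)):
    r=cv2.minAreaRect(c);P=onz(b,cv2.boxPoints(r),.032); print(r,P.mean(0),P[:,:2].tolist())
print(arm.read_time())
E
```

```text
bar [ 21  90 242] [ 24  73 246] [ 23  77 246] side [ 16  95 150] desk [ 11 137 199] [ 12 134 198] mat [165   9  57] pin [ 19  14 147] [  9  16 163] lid [ 24  59 246] tray [ 10 130 135]
((319.5, 129.5), (259.0, 639.0), 90.0) [0.5563 0.3079 0.032 ] [[0.4202576961323948, 0.005168532047555019], [0.42123644749504063, 0.6109987560127097], [0.6924584001654813, 0.6833690183712717], [0.6913865126017359, -0.0678133978837186]]
8.375
```

View pics/bt.png

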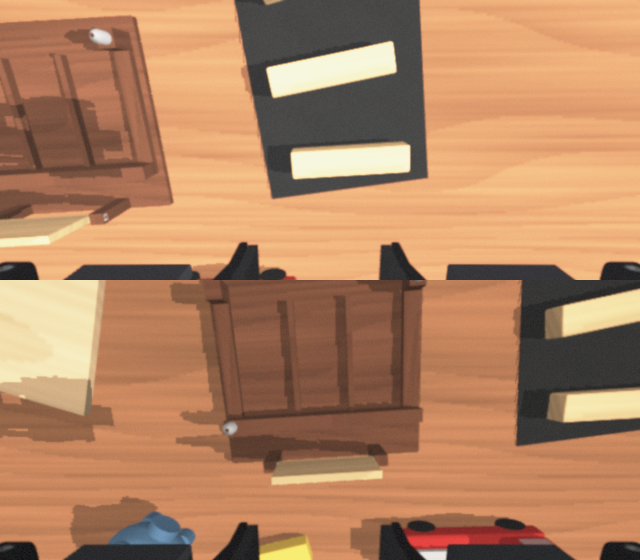

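The crops show bars at (332,70) and (351,161). The near-left pin is at (100,37) in the first image, the far pin is at (229,148) in the second, and the flap's top edge runs (272..382, about 188). Next are refined views with tighter masks.

```bash
cat > perc.py <<'E'
from h import *
def bars(d,z=.032,box=(0,0,640,255)):
    out=[]
    for c in blobs(d,(12,30,205),(35,118,255),900,box):
        r=cv2.minAreaRect(c);P=onz(d,cv2.boxPoints(r),z)[:,:2]
        e=[P[1]-P[0],P[2]-P[1]]; n=[np.linalg.norm(x) for x in e]; a=e[int(np.argmax(n))]
        out.append((P.mean(0),np.arctan2(a[1],a[0])%np.pi,max(n),min(n)))
    return out
def tri(obs):
    A=np.zeros((3,3));b=np.zeros(3)
    for d,uv in obs:
        o,r=ray(d,[uv]); r=r[0]/np.linalg.norm(r[0]); M=np.eye(3)-np.outer(r,r); A+=M;b+=M@o
    return np.linalg.solve(A,b)
def pin(d,guess,win=14):
    u,v=proj(d,[guess])[0]; 
    if not(win<u<640-win and win<v<262): return None
    x0,y0=int(u)-win,int(v)-win
    hsv=cv2.cvtColor(d["image"],cv2.COLOR_RGB2HSV)[max(y0,0):y0+2*win,x0:x0+2*win]
    m=cv2.inRange(hsv,np.array((0,0,90)),np.array((180,55,255)))
    n,L,S,C=cv2.connectedComponentsWithStats(m)
    if n<2: return None
    k=1+np.argmax(S[1:,4]); 
    return C[k]+[x0,max(y0,0)],S[k]
E
python3 - <<'E'
from perc import *
import pickle
np.set_printoptions(precision=4,suppress=True)
b,t=pickle.load(open("im2.pkl","rb"))
for x in bars(b): print("b",x)
V=[]
for p in ([.56,.01,.32],[.58,.06,.32],[.58,-.05,.32],[.54,.01,.3]):
    arm.move_pose(p,down(np.pi)); V.append(grab("wrist"))
arm.move_pose([.5,.33,.3],down(np.pi)); b2=grab("wrist")
for x in bars(b2): print("b2",x)
pickle.dump((V,b2),open("im3.pkl","wb"))
for g in ([.593,-.079,.06],[.4488,.1039,.06]):
    q=[(d,pin(d,g)) for d in V]; print(q and [x[1] for x in q])
    o=[(d,x[0]) for d,x in q if x is not None]; 
    if len(o)>1: print("pin",tri(o))
print(arm.read_time())
E
```

```text
b (array([ 0.6628, -0.0096]), np.float64(1.825833871448951), np.float64(0.11122857758601905), np.float64(0.022604068246082135))
b (array([0.5878, 0.5805]), np.float64(1.602046786235082), np.float64(0.14939792505015886), np.float64(0.018356139278124003))
b (array([0.5848, 0.3422]), np.float64(1.632425026542169), np.float64(0.12917433154605207), np.float64(0.011203516847230243))
b (array([0.4896, 0.3218]), np.float64(1.7620694195239504), np.float64(0.1292205372510812), np.float64(0.01159876816771503))
b2 (array([0.5872, 0.1962]), np.float64(1.5542460819420187), np.float64(0.10835509980399048), np.float64(0.03893212762283321))
b2 (array([0.5898, 0.5645]), np.float64(1.6384352792375605), np.float64(0.30051774234519846), np.float64(0.04996890452781412))
b2 (array([0.4764, 0.6327]), np.float64(1.532758822308859), np.float64(0.13412377764034775), np.float64(0.031199829067193492))
b2 (array([0.4774, 0.1825]), np.float64(1.659796390580313), np.float64(0.09543067839438774), np.float64(0.04608614677859822))
b2 (array([0.4297, 0.1735]), np.float64(1.6650628063624808), np.float64(0.10365416302178
[... 540 characters left out ...]
1135966))
[(array([243.7308, 189.1346]), array([  7,  11,  12,  12, 104], dtype=int32)), (array([200.5463, 174.4352]), array([  7,  11,  13,  12, 108], dtype=int32)), (array([294.9231, 174.8365]), array([  7,  11,  11,  13, 104], dtype=int32)), (array([240.6195, 210.7611]), array([  7,  10,  12,  13, 113], dtype=int32))]
pin [ 0.5975 -0.0828  0.0523]
[(array([403.0902,  64.6639]), array([  7,  13,  13,  12, 122], dtype=int32)), (array([359.082 ,  45.9754]), array([  8,  13,  13,  13, 122], dtype=int32)), (array([462.3288,  44.8082]), array([  4,  14,  16,  13, 146], dtype=int32)), (array([405.5   ,  84.7109]), array([  6,  13,  14,  12, 128], dtype=int32))]
pin [0.4528 0.1043 0.051 ]
11.5083
```

```bash
python3 - <<'E'
from perc import *
import pickle
b,t=pickle.load(open("im2.pkl","rb")); V,b2=pickle.load(open("im3.pkl","rb"))
hsv=cv2.cvtColor(b["image"],cv2.COLOR_RGB2HSV)
print(hsv[50:100:4,332].tolist()); print("mat",hsv[120,300],"desk",hsv[100,520])
cv2.imwrite("pics/b2.png",b2["image"][:,:,::-1])
E
```

```text
[[165, 9, 60], [23, 72, 246], [29, 29, 247], [30, 27, 247], [30, 27, 247], [30, 26, 247], [29, 29, 247], [28, 42, 247], [28, 44, 247], [16, 85, 141], [15, 7, 77], [30, 7, 74], [15, 7, 77]]
mat [30  3 75] desk [ 12 129 224]
```

View pics/b2.png

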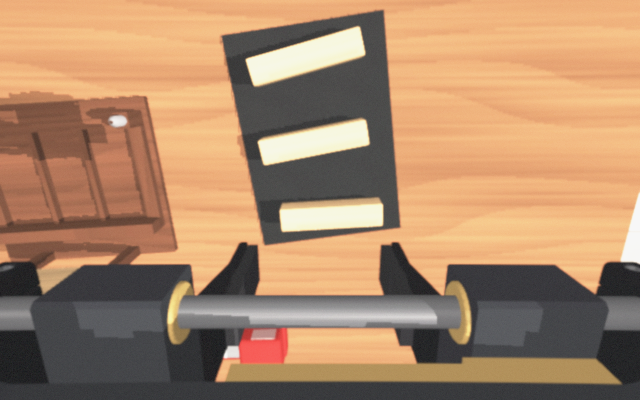

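All three bars are clear on the mat in this picture, at (306,57), (314,141) and (331,215). Next I pick the first bar and place it in the left lane.

```bash
cat > act.py <<'E'
from perc import *
np.set_printoptions(precision=4,suppress=True)
YAW=.0656; ORG=np.array([.51417,.01003]); TY=np.pi+YAW
Rt=np.array([[np.cos(YAW),-np.sin(YAW)],[np.sin(YAW),np.cos(YAW)]])
def W(x,y,z): return [*(ORG+Rt@np.array([x,y])/1000),z/1000]
def T(p): q=Rt.T@(np.array(p[:2])-ORG)*1000; return np.array([*q,p[2]*1000])
def bars(d,z=.032,box=(0,0,640,258)):
    out=[]
    for c in blobs(d,(14,0,222),(40,110,255),900,box):
        r=cv2.minAreaRect(c);P=onz(d,cv2.boxPoints(r),z)[:,:2]
        e=[P[1]-P[0],P[2]-P[1]]; n=[np.linalg.norm(x) for x in e]; a=e[int(np.argmax(n))]
        if abs(max(n)-.13)<.012 and abs(min(n)-.03)<.008: out.append((P.mean(0),np.arctan2(a[1],a[0])%np.pi,max(n),min(n)))
    return out
def force(): return np.mean([arm.read_contact_force() for _ in range(3)],0)
def guard(vec,dist,thr,step=1.,z=None):
    """step along tray-frame unit vec (mm) until force against it exceeds thr"""
    v=np.array([*(Rt@np.array(vec[:2],float)),vec[2]]); f0=force(); p0=np.array(arm.read_tool_pos()); F=0
    for i in range(1,int(dist/step)+1):
        arm.servo_line(list(p0+v*i*step/1000),speed=.02); F=-(force()-f0)@v
        if F>thr: break
    print("guard",vec,i*step,"F %.1f"%F,"tcp",T(arm.read_tool_pos())); return F>thr
def pick(c,th,zt=.0135):
    yaw=th if th<np.pi/2+.6 else th-np.pi
    effector.command_gripper(.055)
    arm.move_pose([c[0],c[1],.12],down(yaw)); arm.servo_line([c[0],c[1],zt],speed=.12)
    effector.command_gripper(0.0,35); print("gap",arm.read_finger_gap())
    arm.servo_line([c[0],c[1],.15],speed=.15); print("gap lifted",arm.read_finger_gap(),arm.read_gripper_force())
def place(y):
    arm.move_pose(W(-2,y-4,150),down(TY)); arm.servo_line(W(-2,y-4,30),speed=.15); print("gap",arm.read_finger_gap())
    guard((0,0,-1),9,3,.5); guard((1,0,0),16,6); guard((0,1,0),12,6); print("gap",arm.read_finger_gap())
    p=arm.read_tool_pos(); effector.command_gripper(.045); arm.servo_line([p[0],p[1],.12]); print(arm.read_time())
E
python3 - <<'E'
from act import *
import pickle
b,t=pickle.load(open("im2.pkl","rb")); V,b2=pickle.load(open("im3.pkl","rb"))
print(bars(b)); B=sorted(bars(b2),key=lambda x:-x[0][0]); print(B)
assert len(B)==3
pickle.dump(B,open("bars.pkl","wb"))
pick(B[0][0],B[0][1]); print(arm.read_joints())
grab("wrist","hold1"); grab("scene","s1")
E
```

```text
[(array([0.5748, 0.3418]), np.float64(1.6275654293376236), np.float64(0.12853051576805236), np.float64(0.030894292050803688)), (array([0.4805, 0.3202]), np.float64(1.761329183287908), np.float64(0.1287607687289358), np.float64(0.029546650942683023))]
[(array([0.5741, 0.3418]), np.float64(1.6230489564266997), np.float64(0.12872802217192492), np.float64(0.03209492260772398)), (array([0.4798, 0.3198]), np.float64(1.7625627462799394), np.float64(0.12908833367359424), np.float64(0.03083948903347408)), (array([0.3858, 0.3118]), np.float64(1.8281271725896497), np.float64(0.12918675310263522), np.float64(0.030296372281774273))]
gap 0.029833721897795297
gap lifted 0.029785584529572386 34.99929964542389
[-0.7949  0.4756  0.2612  1.4424 -0.1252  1.2419 -0.4685]
```

```bash
python3 - <<'E'
from act import *
import pickle
b,t=pickle.load(open("im2.pkl","rb"))
print("flap top edge", [T(x) for x in onz(t,[[272,180],[382,178],[272,200],[382,194]],.125)])
place(75)
arm.move_pose(W(60,40,230),down(TY))
d=grab("wrist","p1")
for x in bars(d,.042): print("bar",T([*x[0],0])[:2],x[1]-np.pi*0-YAW,x[2:])
E
```

```text
flap top edge [array([ 97.1451, -46.7404, 125.    ]), array([101.4303,  49.5292, 125.    ]), array([115.418 , -48.6091, 125.    ]), array([116.0307,  49.3785, 125.    ])]
gap 0.029711962817692564
guard (0, 0, -1) 7.5 F 6.3 tcp [-1.2956 71.1519 23.6419]
guard (1, 0, 0) 10.0 F 9.5 tcp [ 6.8993 71.1431 23.6443]
guard (0, 1, 0) 4.0 F 6.1 tcp [ 6.894  73.61   23.6747]
gap 0.02940427241274455
27.1917
bar [ 5.4632 72.7172] -0.007138874468888848 (np.float64(0.12829055169804687), np.float64(0.028259697931381427))
```

View pics/p1.png

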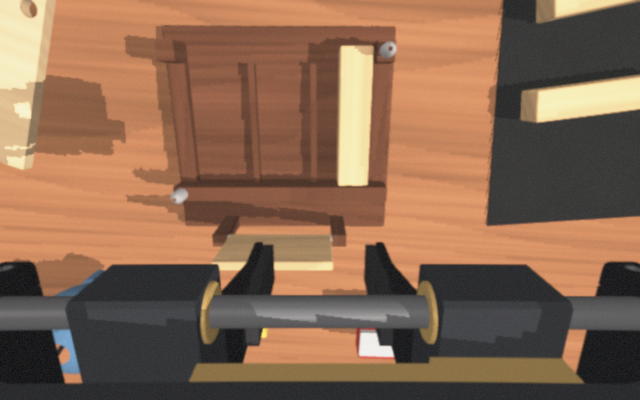

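The first bar lies at (355,115), against the stop and beside the left rail. I'll nudge it to confirm, then handle the other two bars.

```bash
cat >> act.py <<'E'
def nudge(y):
    effector.command_gripper(0.0,20)
    for x in (-25,35):
        arm.move_pose(W(x,y-41,90),down(TY)); arm.servo_line(W(x,y-41,27),speed=.15)
        guard((0,1,0),20,5,1.); p=T(arm.read_tool_pos()); arm.servo_line(W(x,p[1]-4,27)); arm.servo_line(W(x,p[1]-4,90),speed=.2)
    arm.move_pose(W(-84,y,100),down(TY)); arm.servo_line(W(-84,y,27),speed=.15)
    guard((1,0,0),20,5,1.); arm.servo_line(W(-84,y,27)); arm.servo_line(W(-84,y,130),speed=.2); print(arm.read_time())
E
python3 - <<'E'
from act import *
import pickle
B=pickle.load(open("bars.pkl","rb"))
nudge(75)
pick(B[1][0],B[1][1]); place(15); nudge(15)
E
```

```text
guard (0, 1, 0) 19.0 F 6.1 tcp [-23.7056  52.174   28.0841]
guard (0, 1, 0) 19.0 F 5.2 tcp [34.7955 52.164  27.4581]
guard (1, 0, 0) 15.0 F 8.8 tcp [-70.5109  74.7872  26.7395]
47.8
gap 0.029778232112177
gap lifted 0.02963824685014213 34.99988079071045
gap 0.029763493770828067
guard (0, 0, -1) 7.5 F 6.0 tcp [-1.3003 11.1007 23.6446]
guard (1, 0, 0) 9.0 F 6.1 tcp [ 6.7466 11.0814 23.6604]
guard (0, 1, 0) 7.0 F 7.4 tcp [ 6.7401 16.3195 23.6694]
gap 0.029822246122133036
65.0083
guard (0, 1, 0) 19.0 F 5.5 tcp [-24.2695  -7.7426  27.7823]
guard (0, 1, 0) 19.0 F 5.1 tcp [34.821  -7.8373 27.5082]
guard (1, 0, 0) 14.0 F 6.0 tcp [-70.5883  14.8397  26.95  ]
84.3917
```

```bash
python3 - <<'E'
from act import *
import pickle
B=pickle.load(open("bars.pkl","rb"))
pick(B[2][0],B[2][1]); place(-45); nudge(-45)
arm.move_pose(W(60,0,230),down(TY))
d=grab("wrist","p3"); t=grab("top","t3")
for x in bars(d,.042): print("bar",T([*x[0],0])[:2],x[1]-YAW,x[2:])
for c in blobs(t,(14,50,170),(25,125,255),800,(370,190,500,310)):
    r=cv2.minAreaRect(c); P=onz(t,cv2.boxPoints(r),.024); print("lid",r,P.mean(0),P[:,:2].tolist())
print(arm.read_time())
E
```

```text
gap 0.03010166661142859
gap lifted 0.02995744648864477 34.99837517738342
gap 0.02955096982787183
guard (0, 0, -1) 7.5 F 7.2 tcp [ -1.2699 -49.0039  23.696 ]
guard (1, 0, 0) 9.0 F 7.3 tcp [  6.2468 -49.0142  23.6663]
guard (0, 1, 0) 6.0 F 7.0 tcp [  6.2539 -43.7359  23.6985]
gap 0.02951447245865827
101.6667
guard (0, 1, 0) 19.0 F 5.6 tcp [-24.25   -67.7617  27.8759]
guard (0, 1, 0) 20.0 F 6.7 tcp [ 34.8233 -67.7441  27.687 ]
guard (1, 0, 0) 14.0 F 6.2 tcp [-70.6237 -45.1475  26.951 ]
121.3
bar [ 5.715  75.2142] -0.0014554576881328357 (np.float64(0.12760910687999882), np.float64(0.02795782685592571))
bar [ 5.4448 15.4616] 0.028610758682618434 (np.float64(0.12814239347813391), np.float64(0.027634964291145224))
bar [  5.3559 -45.2382] 0.0001557265390632473 (np.float64(0.12846752885718463), np.float64(0.028629029171991394))
lid ((425.88165283203125, 267.7159729003906), (73.75667572021484, 55.48068618774414), 22.380136489868164) [ 0.4231 -0.3377  0.024 ] [[0.36867959760984237, -0.20238893882473236], [0.5372344765366232, -0.2533244784043875], [0.4759139573421145, -0.475879819453445], [0.3106144058724904, -0.4191729415663194]]
122.15
```

View pics/p3.png

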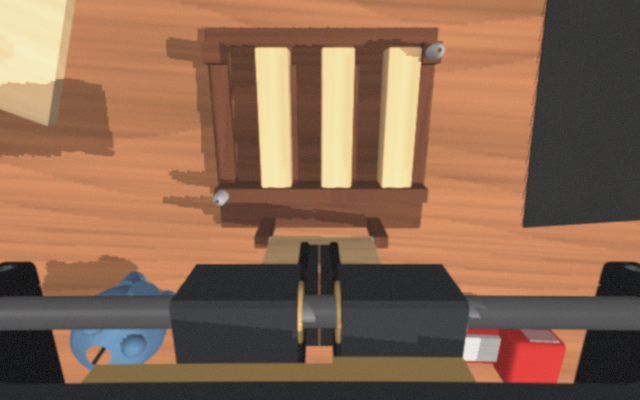

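All three bars are home. The lid is now off at the left and appears to have been knocked, so I measure it from the wrist using its holes.

```bash
cat > lid.py <<'E'
from act import *
def lid(d,zb=.024,vmin=150,smax=112):
    hsv=cv2.cvtColor(d["image"],cv2.COLOR_RGB2HSV); m=cv2.inRange(hsv,np.array((14,0,vmin)),np.array((40,smax,255))); m[262:]=0
    cs,h=cv2.findContours(m,cv2.RETR_CCOMP,cv2.CHAIN_APPROX_NONE)
    big=max(range(len(cs)),key=lambda i:cv2.contourArea(cs[i]) if h[0,i,3]<0 else 0)
    P=onz(d,cv2.boxPoints(cv2.minAreaRect(cs[big])),zb); 
    print("outline",P.mean(0),[np.linalg.norm(P[i+1]-P[i]) for i in (0,1)],P[:,:2].tolist())
    H=[]
    for i,c in enumerate(cs):
        if h[0,i,3]==big and 25<cv2.contourArea(c)<250:
            uv=c.reshape(-1,2).mean(0); H.append(onz(d,[uv],zb)[0]); print("hole",uv,cv2.contourArea(c),H[-1])
    return H
E
python3 - <<'E'
from lid import *
arm.move_pose([.55,-.335,.33],down(np.pi)); d=grab("wrist","lid1")
H=lid(d); print(arm.read_time())
import pickle; pickle.dump(d,open("lid.pkl","wb"))
E
```

```text
outline [ 0.4304 -0.3405  0.024 ] [np.float64(0.16857323759529308), np.float64(0.21922837928678665)] [[0.4766993427992267, -0.48544557671130195], [0.3214352573784894, -0.4197949848493765], [0.3765369764860325, -0.20760430919159786], [0.5468773326027873, -0.24908270755225737]]
hole [223.125   82.0625] 94.0 [ 0.4615 -0.4521  0.024 ]
hole [410.25  21.  ] 130.0 [ 0.3935 -0.2278  0.024 ]
123.5667
```

View pics/lid1.png

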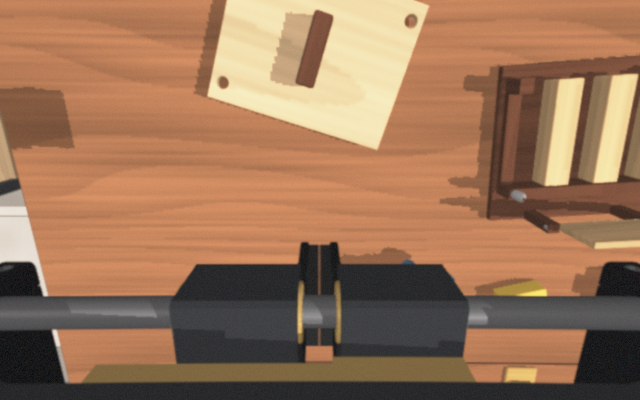

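The lid shows its holes at (223,82) and (410,21) and the handle at (314,48), with yaw about -0.30. I take one more view closer in, then grasp.

```bash
python3 - <<'E'
from lid import *
effector.command_gripper(.05,50)
arm.move_pose([.5,-.33,.33],down(np.pi-.298)); d=grab("wrist","lid2")
H=lid(d); H=sorted(H,key=lambda p:-p[0]); assert len(H)==2
v=H[0]-H[1]; yaw=np.arctan2(v[1],v[0])+np.arctan2(196,132); c=(H[0]+H[1])/2; print(c,yaw,np.linalg.norm(v))
c=(c[:2]+np.array([.4275,-.34]))/2; yaw=(yaw-.2983)/2
arm.move_pose([c[0],c[1],.10],down(np.pi+yaw)); arm.servo_line([c[0],c[1],.029],speed=.1)
effector.command_gripper(0.,55); print("gap",arm.read_finger_gap(),force())
arm.servo_line([c[0],c[1],.15],speed=.1); print("gap",arm.read_finger_gap(),force(),arm.read_wrist_torque(),arm.read_time())
arm.move_pose(W(11,0,150),down(TY)); print(arm.read_finger_gap(),force(),arm.read_wrist_torque(),arm.read_joints(),arm.read_time())
d=grab("wrist","lid3"); lid(d,.145); print(c,yaw)
E
```

```text
outline [ 0.427  -0.3424  0.024 ] [np.float64(0.17560962324615548), np.float64(0.22426657276389522)] [[0.47282153488502154, -0.4908888191884313], [0.3112339989661896, -0.4221268528673839], [0.37677242298266583, -0.2076502559233348], [0.5470948942147135, -0.24881706064051431]]
hole [222.2963 153.1481] 69.5 [ 0.4613 -0.4519  0.024 ]
hole [375.8529  44.5   ] 117.0 [ 0.3936 -0.2278  0.024 ]
[ 0.4274 -0.3398  0.024 ] -0.2993696965186273 0.23408149017022212
gap 0.021870517854361903 [-0.6136  0.9442  2.1189]
gap 0.021222328946716718 [ 0.4689  0.1777 -3.0132] [0.0195 0.0016 0.0219] 128.825
0.02161651229022016 [ 1.4848 -0.4523 -2.7824] [ 0.04    0.0262 -0.0107] [-0.2689  0.165   0.1815  1.8281 -0.0317  1.1514  1.5566] 130.1917
outline [0.4823 0.0044 0.145 ] [np.float64(0.09106151018355035), np.float64(0.2237529323823725)] [[0.534983262866119, -0.12348278222642771], [0.4449269544798894, -0.10998982270106186], [0.43086403792602074, 0.11332074383735677], [0.5184067969756956, 0.13790129246506397]]
[ 0.4275 -0.3399] -0.29883484825931367
```

View pics/lid3.png

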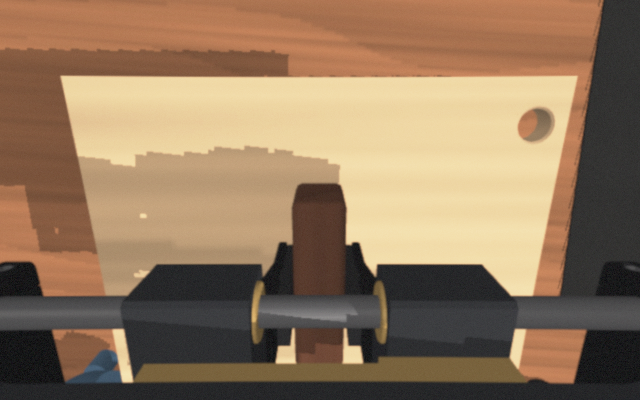

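The held lid fills the view. The near-left hole is at about (536,125), so I can measure its position in hand directly.

```bash
python3 - <<'E'
from lid import *
d=grab("wrist")
w=d["image"][95:155,505:567]; hsv=cv2.cvtColor(w,cv2.COLOR_RGB2HSV)
print(hsv[10,10],hsv[30,31],hsv[30,45],hsv[30,20])
g=cv2.cvtColor(w,cv2.COLOR_RGB2LAB).astype(float); ref=np.median(g[:14].reshape(-1,3),0); dist=np.linalg.norm(g-ref,axis=2)
m=(dist>22).astype(np.uint8); m=cv2.morphologyEx(m,cv2.MORPH_OPEN,np.ones((3,3)))
cs=[c for c in cv2.findContours(m,cv2.RETR_EXTERNAL,cv2.CHAIN_APPROX_NONE)[0] if 300<cv2.contourArea(c)<1600]
for c in cs:
    e=cv2.fitEllipse(c); uv=np.array(e[0])+[505,95]; P=onz(d,[uv],.145)[0]; print(e,uv,cv2.contourArea(c),"hole tray",T(P))
    b=onz(d,[uv+[e[1][0]/2,0],uv-[e[1][0]/2,0]],.145); print("dia",np.linalg.norm(b[0]-b[1]))
print(T(arm.read_tool_pos()),arm.read_orientation())
E
```

```text
[ 20  81 237] [ 13 115 162] [ 17  93 151] [ 12 137 192]
((30.905399322509766, 29.34066390991211), (33.10845947265625, 39.53995132446289), 49.710445404052734) [535.9054 124.3407] 1026.5 hole tray [-55.5414  94.8478 145.    ]
dia 0.014728475126377179
[ 10.9293  -1.8278 150.0014] [-3.1411  0.     -3.0789]
```

```bash
python3 - <<'E'
from lid import *
print(T(arm.read_tool_pos()))
arm.servo_line(W(11.3,.8,95),frame=down(TY),speed=.1); arm.sleep(.3); print(T(arm.read_tool_pos()),arm.read_orientation(),arm.read_finger_gap())
f0=force()
for z in np.arange(93,60,-1.5):
    arm.servo_line(W(11.3,.8,z),speed=.03); f=force()-f0; print(round(float(z),1),f,T(arm.read_tool_pos()))
    if f[2]>8: break
print(arm.read_time(),arm.read_finger_gap())
E
```

```text
[ 10.9293  -1.8278 150.0014]
[11.5779  0.8052 95.4498] [ 3.1415  0.0008 -3.0761] 0.021474471101304217
93.0 [-0.7401 -0.4356  1.0332] [11.2005  0.8273 92.8745]
91.5 [-0.0716 -1.0627  0.2493] [11.2193  0.8137 91.3748]
90.0 [ 0.5157 -0.4922  1.2858] [11.2086  0.8249 89.8809]
88.5 [ 0.1598 -0.436   0.1463] [11.214   0.8053 88.3916]
87.0 [-0.2074 -0.3282  0.9763] [11.2526  0.8081 86.9247]
85.5 [-0.3964 -0.8733  1.5996] [11.2346  0.8056 85.3784]
84.0 [-0.8623 -0.5881  0.8766] [11.2383  0.8046 83.8922]
82.5 [-0.1684 -0.9683  0.6056] [11.2317  0.7575 82.3995]
81.0 [-0.4145 -0.652   0.3321] [11.2099  0.8086 80.8855]
79.5 [-0.2536 -0.5827  0.9991] [11.2032  0.7636 79.3631]
78.0 [ 0.3717 -0.7043 -0.3567] [11.2362  0.828  77.9024]
76.5 [ 0.3777 -1.0121  0.8191] [11.2249  0.823  76.4018]
75.0 [-0.0045 -0.4103  0.2645] [11.251   0.8214 74.9084]
73.5 [-0.2129 -1.2148  0.5576] [11.2261  0.7881 73.4083]
72.0 [-0.322  -0.1632  0.4156] [11.2415  0.7838 71.9111]
70.5 [ 0.3726 -0.2347  0.6788] [11.2115  0.806  70.3809]
69.0 [ 0.3783 -1.6292  0.9612] [11.1976  0.8228 68.8786]
67.5 [-0.3327 -0.6801  1.3336] [11.2164  0.7529 67.3915]
66.0 [ 0.1226 -0.2575  0.7734] [11.2442  0.7756 65.892 ]
64.5 [-0.5353 -0.9907  0.8244] [11.2157  0.8006 64.3864]
63.0 [ 0.3845 -1.1678  2.5266] [11.5497  0.7998 63.1586]
61.5 [-7.3534 -0.4593 20.6689] [11.5537  0.7882 63.0847]
136.7917 0.02172446271952766
```

The lid went down freely and is flush (TCP at 63.1, contact at 63). Next I release it, retreat, and fold the flap from behind.

```bash
python3 - <<'E'
from lid import *
arm.servo_line(W(11.3,.8,63),speed=.03)
effector.command_gripper(.04); arm.servo_line(W(11.3,.8,125),speed=.12); arm.servo_line(W(11.3,.8,230),speed=.2)
effector.command_gripper(0.,20)
arm.move_pose(W(155,0,230),down(TY)); arm.servo_line(W(155,0,111),speed=.12); f0=force()
arm.servo_line(W(131,0,111),speed=.06); print("F",force()-f0)
for a in np.radians(np.arange(85,-1,-5)):
    arm.servo_line(W(115-50*np.cos(a)+4*np.sin(a)+10,0,63+50*np.sin(a)+4*np.cos(a)),speed=.06)
    print(round(float(np.degrees(a))),force()-f0)
guard((0,0,-1),4,8,.5)
p=T(arm.read_tool_pos()); arm.servo_line(W(p[0],p[1],180),speed=.15)
arm.move_pose(W(110,0,260),down(TY)); d=grab("wrist"); s=grab("scene")
cv2.imwrite("pics/end.png",np.hstack([d["image"][:260,100:500],s["image"][130:390,220:620]])[:,:,::-1]); print(arm.read_time())
E
```

```text
F [0.0819 0.2911 0.897 ]
85 [-0.2206 -0.3249  0.5984]
80 [-0.1558 -0.2917  0.8709]
75 [ 1.5803  0.2613 -0.0754]
70 [ 0.6266 -0.1903  0.7523]
65 [ 0.1047 -0.2268  0.9371]
60 [ 0.82   -0.5897  1.0396]
55 [ 0.3082 -0.2122  0.5196]
50 [-0.4707 -0.0253  1.7491]
45 [-0.7045 -0.202   1.1394]
40 [-0.369   0.6325  0.0499]
35 [ 0.4982 -0.3485  1.1116]
30 [-0.3604 -0.3841  0.7386]
25 [0.2308 0.0652 0.9079]
20 [ 0.644  -0.0383  0.8165]
15 [0.3549 1.1795 1.7956]
10 [0.1759 0.3339 1.4124]
5 [-0.0173  0.158   1.1387]
0 [ 0.6369 -1.1749  5.8018]
guard (0, 0, -1) 1.5 F 9.8 tcp [75.6504 -0.0308 67.2175]
149.0
```

View pics/end.png

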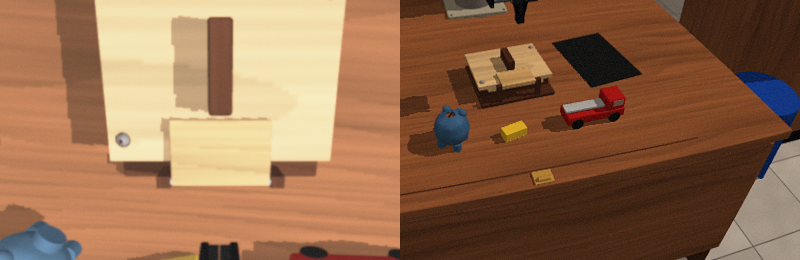

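The flap lies flat on the flush lid (crop around (220,150)), the pin shows through its hole at (122,140), and the bystanders have not moved.

```bash
python3 -c "
from station import arm
print(arm.sign_off())"
```

```text
the job is handed in; nothing more can be done
None
```

The job is handed in at about 149 s of the 210 s allowed: all three bars are home in their lanes, the lid is flush over both pins, and the flap is folded flat onto it.

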